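# Dial the storage case's wheel lock and slide its latch open

## Robot

A 6-joint arm with a two-finger parallel gripper is mounted at the origin on the work surface. World frame = base frame: x ahead of the robot, y to its left, z up, the work surface at z = 0. Lengths are in mm, angles in rad, forces in N, time in s.
With the tool pointing down it reaches from about 350 to 875 mm from the base axis. Payload 4.2 kg.
Tool frame: the origin (TCP) lies on the mounting face of the last link; the fingertips stand 173 mm ahead of it and the grasp point (between the pads) lies 155 mm ahead of it (tcp_to_grasp is the distance from the TCP to the grasp point, in mm); z points along the fingers, y is the direction in which the jaws open and shut (so a half turn about z gives the same grasp; the last joint's range is limited). The gripper opens to 85 mm and grips with 20 to 120 N. Pads are 22 mm wide; open, the fingers measure 114 mm over their backs; the gripper's body (76 mm by 85 mm) begins 54 mm behind the grasp point. The pads swing forward as they close: fully open they stand 13 mm farther back than shut.
Start: joints at [-1.007, 0.385, 0.008, 0, -1.194, -0.259], TCP at [187.58, -596.166, 404.712] pointing down, gripper open.
Joint ranges: [-3.14, 3.14], [-1.21, 2.06], [-1.07, 1.41], [-3.16, 2.05], [-2.99, -0.16], [-3.1, 3.1]. Speed limits (rad/s): [2.79, 2.79, 3.14, 3.14, 3.14, 3.14].

## Interface

Orientations are given as a unit quaternion [x, y, z, w].
In Python, from bench import * gives the robot as it stands. The module is installed in compiled form; this text tells all that it offers.
- The arm moves only by the tool apply_moves, never from a script. Its arguments are lists of equal length, an entry for each row: "fingers": the closure, from 0 (fully open) to 1 (shut); "dp": the shift along the world's x, y, z in cm, a list of three; "yaw": the turn about the world's z in degrees. A call has 1 to 10 rows; each row is the pose to reach, as a shift and turn from the pose measured when the call began; what a row does not reach only later rows make up. A row lasts 1/10 s, in which the tool goes at most 50 mm and 8.59 degrees, less where a joint would pass 70% of its speed; a pose out of reach is approached as far as the arm can. A call with a gripper value outside its range is refused whole. The fingers move at their own pace and stop on an object; the grip force is fixed at half the most. Time passes only in rows, so rows that repeat a pose let the fingers close. It gives the time, the measured TCP pose, the force and the opening at its end, in the units of the state.
- read_state(): the state, without advancing time (a new reading comes with each control period).
- get_image(name): name is "side" or "top"; returns a dict with "color" (400x640x3 uint8, blue, green, red), "mtx" (3x3 intrinsics, pixels), "camera_from_world" (4x4, takes a point from world to camera coordinates). Camera axes: x right, y down, z forward; pixel columns grow to the right and rows downward; lengths in mm; the calibration is good to about 2 mm. A picture is of the moment at which its call begins. There is no depth.
- job_done(): hands the job in, once; it reports no verdict.
The state is a dict: "clock": time; "joints": joint angles; "joint_vel": joint speeds; "joint_efforts": joint torques, N m; "position": TCP position; "ee_rot": TCP orientation; "contact_force": force on the tool from outside, world axes, zero at the start; "wrist_torque": the same for the moment, N m; "gripper_width": finger opening in mm.
Only numpy, scipy, OpenCV 4.12 (cv2) and the standard library are available. Lean on these libraries where they do the work, as an engineer would, in place of code of your own. Each camera call takes 0.05 s, during which the arm holds its last target. There are 200 camera calls.

## Task

Unlock the storage case: roll the left thumbwheel to 3 and the right one to 2, each digit centred on the index line, without disturbing the middle wheel, which already shows 5. Only once the code 3-5-2 is set, slide the latch beside the wheels fully open, away from the robot, and leave the code standing. Press and push gently (never more than 15 N: the forks are delicate), and leave the things around the case where they are.

Things in the scene. Friction and masses are not known exactly. Their poses are not given: they have to be found in the camera images.
- lock (a point): point on the lock plate's top, under the middle wheel. Black storage case with grey lid, 262 x 382 x 118 mm along its x, y, z, fixed; a level plate 2 mm thick on the lid, its top 120 mm above the bench. Case axes: z up, x away from the robot, y along the row of wheels to the robot's left. Three wheels, axles along y, at y = 40, 0 and -40 mm, so 24 mm is free between them.
- index_left (a point): point on the plate's top straight above the left wheel's axle. Unpressed, the top of each wheel's rim stands anywhere from 7 to 17 mm above the plate (worn seats, different for each wheel and not measured): find it by touch. Each wheel sits on its own delicate sprung fork: it gives downwards up to 4 mm, at about 8 N per mm.
- index_middle (a point): the same for the middle wheel. Thin dark index marks on the plate, at either side of every wheel at this x, show which digit is set: the uppermost one
- index_right (a point): the same for the right wheel (40 mm to -y)
- wheel_left (a joint): left (+y) white thumbwheel, 48 mm diameter, 16 mm wide, only its top out of the lid; digits 0 to 7 round the rim, one per 45 degrees (18.8 mm of rim), upright seen from the robot. Value in rad = 0.785 x uppermost digit. Rolling the top away from the robot (case +x) raises value and digit. Stops at -0.25 and 5.75 rad. starts 0.7 to 2.4 digits below 3
- wheel_middle (a joint): middle thumbwheel, alike; already shows 5 (3.927 rad)
- wheel_right (a joint): right (-y) thumbwheel, alike; starts 0.7 to 2.4 digits above 2. The wheels have no clicks: they turn stiffly (0.065 N m, some 2.7 N along the rim) and stay where left. The rim is smooth: a fingertip pressed on its top with about 6 to 10 N rolls it without slipping, with less it slips; a stroke is as long as the tip's flat end
- latch_thumb (a point): centre of the latch's upright thumb piece, dark steel, 14 (along x) x 20 (along y) x 18 mm high, standing on the plate, centred 12 mm to -x and 110 mm to -y of the lock's centre; this point lies 11 mm above the plate
- latch (a joint): how far the latch has been slid, m: 0 locked, 0.024 fully open against its stop; slides along the case's +x (away from the robot) against about 4 N of friction, stays where left
- spray: green plastic bottle, upright, radius 33 mm, 190 mm high, origin at the centre of its underside; Loose; it is a bystander. 
- carton_center (a point): centre of a closed cardboard carton, 110 x 140 x 90 mm. Loose; it is a bystander. 
- tape_center (a point): centre of a grey tape roll lying flat, outer radius 38 mm, 24 mm high. Loose; it is a bystander. 

How it is judged (in metres and radians):
On the way, in this order (a step that is already met when the one before it is completed fails the run):
1. all three wheels show the code 3-5-2 (each within 0.16 rad) with the latch still shut (value of joint wheel_left between 2.196 and 2.516 rad and value of joint wheel_middle between 3.767 and 4.087 rad and value of joint wheel_right between 1.411 and 1.731 rad and value of joint latch below 0.004 m), for 0.2 s.
2. the latch is slid fully open (value of joint latch above 0.021 m), for 0.2 s.
At the end, for the whole second after the job is handed in: left, middle and right wheels at 3, 5 and 2 (2.356, 3.927 and 1.571 rad, each within 0.16 rad) and the latch at least 21 mm open of its 24 mm (value of joint wheel_left between 2.196 and 2.516 rad and value of joint wheel_middle between 3.767 and 4.087 rad and value of joint wheel_right between 1.411 and 1.731 rad and value of joint latch above 0.021 m); the robot touches nothing.
It fails at once if the latch forced (moved over 6 mm) while the code is not set (value of joint latch above 0.006 m and not (value of joint wheel_left between 2.196 and 2.516 rad and value of joint wheel_middle between 3.767 and 4.087 rad and value of joint wheel_right between 1.411 and 1.731 rad)).
It fails at once if the middle wheel disturbed (off its digit 5 by more than 0.16 rad) (not (value of joint wheel_middle between 3.767 and 4.087 rad)).
It fails at once if the robot presses on anything with more than 15 N (contact force between any of the fingers, the arm and anything else above 15 N).
It fails at once if a bystander moved more than 20 mm (distance of any of spray, carton_center, tape_center from where it was at the start of the episode above 0.02 m).
It also fails if it takes over 61 s, if anything falls off the work surface, if the arm or the gripper's body presses on something with over 40 N, if the wrist force passes 120 N, or if a joint passes its speed limit or range.

## Working session

There is one attempt and no reset: what is moved stays moved. The work goes in short steps, Python scripts to look and compute and a tool call to move; the robot and the scene stay as the last step left them, time stands still between calls to the robot, and variables do not carry over. Pictures are saved under pics/ and viewed, about 8 in all and at most 12, crops included, and the job is handed in when it is done.

Besides the shell and the picture viewer there is one more tool, called as name(argument=value, ...), one argument or row to a line, values as JSON. apply_moves: Moves the arm, as the interface text tells. Its arguments: {"type":"object","properties":{"fingers":{"type":"array","items":{"type":"number"}},"dp":{"type":"array","items":{"type":"array","items":{"type":"number"}}},"yaw":{"type":"array","items":{"type":"number"}}},"required":["fingers","dp","yaw"]}

```bash
mkdir -p pics
python3 - <<'E'
from bench import *
import cv2
for n in("top","side"):
    d=get_image(n);cv2.imwrite(f"pics/{n}0.png",d["color"])
    print(n,d["mtx"].round(1).tolist(),d["camera_from_world"].round(3).tolist())
s=read_state();print({k:(v if isinstance(v,(int,float)) else [round(float(x),3) for x in v]) for k,v in s.items()})
E
```

```text
top [[508.9, 0.0, 317.8], [0.0, 508.9, 199.0], [0.0, 0.0, 1.0]] [[0.017, -1.0, -0.025, -6.126], [-0.989, -0.013, -0.148, 521.538], [0.148, 0.027, -0.989, 1265.555], [0.0, 0.0, 0.0, 1.0]]
side [[459.7, 0.0, 323.0], [0.0, 459.7, 189.8], [0.0, 0.0, 1.0]] [[-0.949, -0.314, -0.012, 496.03], [-0.213, 0.671, -0.71, 202.078], [0.231, -0.672, -0.704, 1386.354], [0.0, 0.0, 0.0, 1.0]]
{'clock': 0.1, 'joints': [-1.007, 0.385, 0.007, -0.0, -1.194, -0.259], 'joint_vel': [-0.001, -0.003, 0.003, 0.003, 0.001, -0.001], 'joint_efforts': [-0.001, -39.332, 18.893, 4.198, -0.003, 0.0], 'position': [187.557, -596.014, 403.742], 'ee_rot': [-0.152, 0.988, 0.001, -0.0], 'contact_force': [0.163, 0.46, -0.047], 'wrist_torque': [0.029, 0.003, 0.032], 'gripper_width': 85.22002301153674}
```

View pics/top0.png

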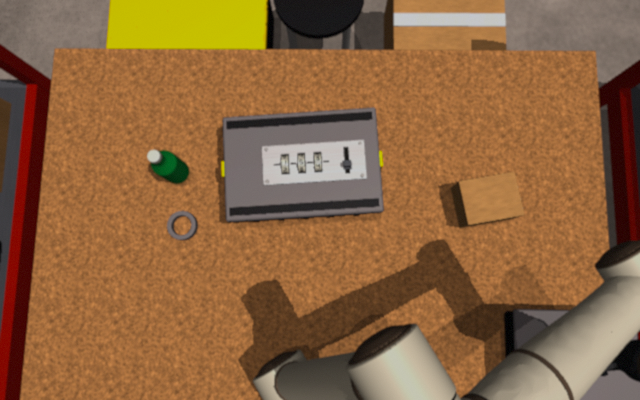

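View pics/side0.png

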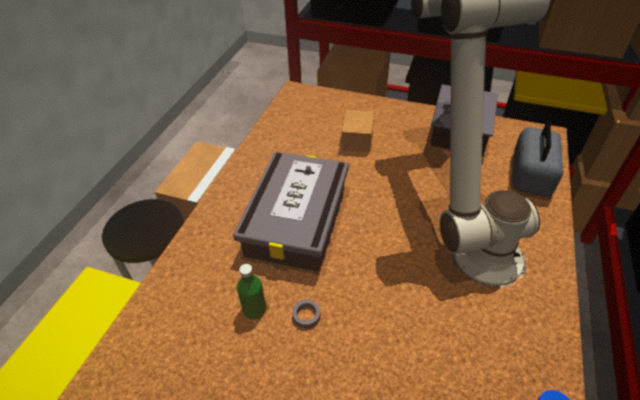

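Top: case centred near (302,163), wheels near (285,162), (301,161), (318,160), latch at (347,158). Side: the plate lies at about (297,190). Zooming in on both, and finding the plate by colour.

```bash
cat > h.py <<'E'
import numpy as np, cv2
from bench import *
def ray(d,uv,z):
    M=d["camera_from_world"];R=M[:3,:3];t=M[:3,3];c=-R.T@t
    v=R.T@np.linalg.inv(d["mtx"])@np.array([uv[0],uv[1],1.]);return c+v*(z-c[2])/v[2]
def proj(d,p):
    M=d["camera_from_world"];q=d["mtx"]@(M[:3,:3]@np.array(p,float)+M[:3,3]);return q[:2]/q[2]
def plate(d,lo=150):
    g=cv2.cvtColor(d["color"],cv2.COLOR_BGR2GRAY);s=cv2.cvtColor(d["color"],cv2.COLOR_BGR2HSV)[...,1]
    m=((g>lo)&(s<40)).astype(np.uint8)*255
    m=cv2.morphologyEx(m,cv2.MORPH_CLOSE,np.ones((9,9)))
    return m
def avg(n,k):
    d=get_image(n);a=d["color"].astype(float)
    for _ in range(k-1):a+=get_image(n)["color"]
    d["color"]=(a/k).round().astype(np.uint8);return d
E
python3 - <<'E'
from h import *
out=[]
for n,(cx,cy) in(("top",(314,162)),("side",(297,190))):
    d=avg(n,4);m=plate(d)
    for c in cv2.findContours(m,0,2)[0]:
        r=cv2.minAreaRect(c)
        if 1000<cv2.contourArea(c)<8000:
            b=cv2.boxPoints(r);print(n,cv2.contourArea(c),r,[ray(d,p,120)[:2].round(1).tolist() for p in b],ray(d,r[0],120).round(1))
    x0,y0,w,h=(256,130,120,64) if n=="top" else (262,150,80,80)
    c=d["color"][y0:y0+h,x0:x0+w];out.append(cv2.resize(c,None,fx=(6 if n=="top" else 4.5),fy=(6 if n=="top" else 4.5),interpolation=cv2.INTER_CUBIC))
cv2.imwrite("pics/t1.png",out[0]);cv2.imwrite("pics/s1.png",out[1])
E
```

```text
top 1117.0 ((404.1961669921875, 377.4223937988281), (63.905662536621094, 23.132076263427734), 58.10921096801758) [[147.0, -143.5], [175.0, -188.4], [57.8, -263.6], [30.5, -219.2]] [ 102.1 -204.   120. ]
top 3874.5 ((313.6233215332031, 161.91139221191406), (38.91908264160156, 103.4945068359375), 86.3086166381836) [[639.3, 141.1], [658.5, -111.1], [562.2, -117.4], [542.9, 131.8]] [600.4  10.9 120. ]
top 1311.0 ((449.5, 19.0), (110.99998474121094, 11.999998092651367), -0.0) [[955.5, -185.6], [987.9, -185.8], [988.7, -464.0], [956.5, -462.8]] [ 972.1 -325.   120. ]
side 1734.5 ((295.9520263671875, 189.2945098876953), (31.952228546142578, 64.95783233642578), 20.556045532226562) [[642.0, 137.0], [677.4, -142.8], [562.9, -119.2], [542.4, 151.0]] [604.6  15.8 120. ]
```

View pics/t1.png

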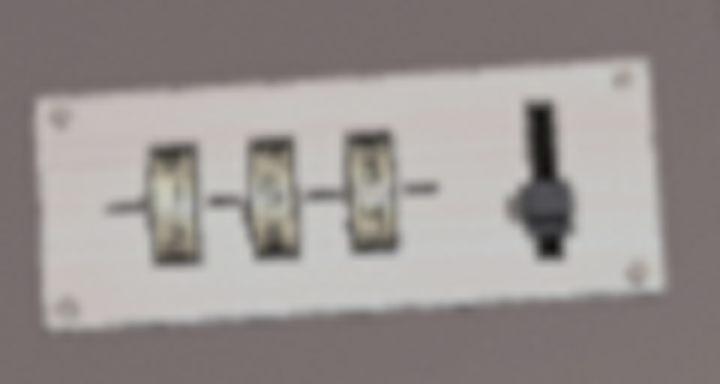

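The zoom shows the index line running from (108,208) to (438,187), the left wheel with 1 near the line, the middle with 5, the right with 3 just above the line and a 4 below it, and the latch thumb at (547,205). Next: the case pose from the marks, and the ink in each wheel.

Run:
```python
from h import *
d=get_image("top")
def up(z): return (256+(z[0]+.5)/6-.5,130+(z[1]+.5)/6-.5)
# index marks in the zoom (centres of the 4 marks)
P=np.array([ray(d,up(z),120)[:2] for z in((128,207),(224,201),(324,194.5),(421,187.5))])
dirv=P[0]-P[3];yaw=np.degrees(np.arctan2(-dirv[0],dirv[1]));print(P.round(1).tolist(),"yaw",yaw,"len",np.linalg.norm(dirv))
L=P.mean(0);a=np.radians(yaw);R=np.array([[np.cos(a),-np.sin(a)],[np.sin(a),np.cos(a)]])
print("lock",L); th=ray(d,up((547,205)),139)[:2];print("thumb top meas in case frame",R.T@(th-L),"world",L+R@[-12,-110])
tiles=[]
for n in("top","side"):
    d=avg(n,4); 
    for k,y in(("L",40),("M",0),("R",-40)):
        # rectify a plane patch at z=132 (wheel tops), case-aligned: 30 mm x 56 mm, 8 px/mm
        # case x up in tile, y to the left
        src=np.float32([proj(d,[*(L+R@[x,y+dy]),132]) for x,dy in((28,14),(28,-14),(-28,-14),(-28,14))])
        H=cv2.getPerspectiveTransform(src,np.float32([[0,0],[131,0],[131,263],[0,263]]))
        t=cv2.warpPerspective(d["color"],H,(132,264),flags=cv2.INTER_CUBIC)
        cv2.line(t,(0,132),(10,132),(0,0,255),1);cv2.line(t,(122,132),(131,132),(0,0,255),1)
        tiles.append(cv2.normalize(t,None,0,255,cv2.NORM_MINMAX))
a=np.vstack([np.hstack(tiles[:3]),np.hstack(tiles[3:])]);cv2.imwrite("pics/tiles.png",cv2.resize(a,None,fx=1.13,fy=1.13))
```

```text
[[594.1, 100.1], [597.0, 61.2], [600.1, 20.7], [603.4, -18.5]] yaw 4.517763550902906 len 118.99289012343375
lock [598.65197627  40.87387261]
thumb top meas in case frame [ -14.73069773 -109.00321941] world [595.35375929 -69.72957112]
```

View pics/tiles.png

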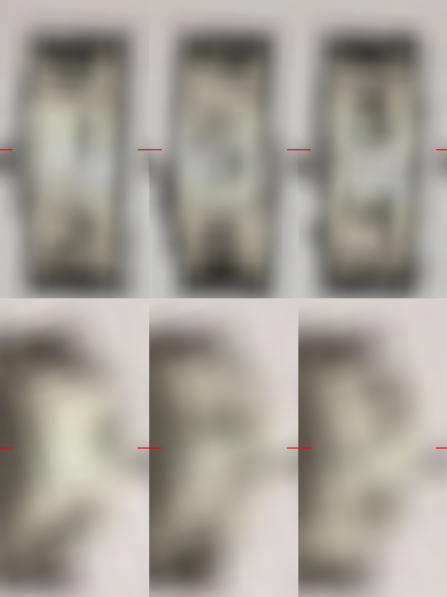

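Readings against the red index row (149): the middle 5 is centred at about 148. The left 1 sits at about 135 with 2 at about 225, so its value is about 1.1. The right 3 sits at about 108 with 4 at about 210, so its value is about 3.4. Lock is at about (598.7, 40.9) with yaw 4.5°. The mark spacing (119 mm) and the thumb offset (-14.7, -109) agree with the text. I'll move above the left wheel with the fingers shut.

apply_moves(
  fingers=[1, 1, 1, 1, 1, 1, 1, 1, 1, 1],
  dp=[
    [40.1, 67.6, 0],
    [40.1, 67.6, 0],
    [40.1, 67.6, 0],
    [40.1, 67.6, 0],
    [40.1, 67.6, 0],
    [40.1, 67.6, 0],
    [40.1, 67.6, 0],
    [40.1, 67.6, 0],
    [40.1, 67.6, 0],
    [40.1, 67.6, 0],
  ],
  yaw=[-13, -13, -13, -13, -13, -13, -13, -13, -13, -13],
)

```text
clock: 1.95
position: [442.4, -165.5, 405.3]
ee_rot: [-0.039, 0.999, -0.0, 0.001]
contact_force: [0.8, -0.2, -0.6]
gripper_width: -0.0
```

apply_moves(
  fingers=[1, 1, 1, 1, 1, 1, 1, 1, 1, 1],
  dp=[
    [14.6, 24.6, 0],
    [14.6, 24.6, 0],
    [14.6, 24.6, 0],
    [14.6, 24.6, 0],
    [14.6, 24.6, 0],
    [14.6, 24.6, -4],
    [14.6, 24.6, -8],
    [14.6, 24.6, -8.7],
    [14.6, 24.6, -8.7],
    [14.6, 24.6, -8.7],
  ],
  yaw=[0, 0, 0, 0, 0, 0, 0, 0, 0, 0],
)

```text
clock: 2.95
position: [588.9, 79.9, 320.6]
ee_rot: [-0.039, 0.999, -0.0, 0.002]
contact_force: [-0.7, -0.5, 0.8]
gripper_width: 0.2
```

Run:
```python
from h import *
s=read_state();print(s["position"],s["contact_force"])
```

```text
[588.93814744  79.94164607 320.55657982] [-0.73705916 -0.53837262  0.83729187]
```

apply_moves(
  fingers=[1, 1, 1, 1, 1],
  dp=[
    [0, 0, -0.4],
    [0, 0, -0.8],
    [0, 0, -0.9],
    [0, 0, -0.9],
    [0, 0, -0.9],
  ],
  yaw=[0, 0, 0, 0, 0],
)

```text
clock: 3.45
position: [589.0, 79.9, 311.8]
ee_rot: [-0.039, 0.999, 0.0, 0.003]
contact_force: [-0.4, -0.2, 1.0]
gripper_width: -0.0
```

apply_moves(
  fingers=[1, 1],
  dp=[
    [0, 0, -0.1],
    [0, 0, -0.1],
  ],
  yaw=[0, 0],
)

```text
clock: 3.65
position: [588.9, 79.9, 310.7]
ee_rot: [-0.039, 0.999, -0.0, 0.002]
contact_force: [-1.3, 0.4, 0.2]
gripper_width: 0.0
```

apply_moves(
  fingers=[1, 1],
  dp=[
    [0, 0, -0.07],
    [0, 0, -0.07],
  ],
  yaw=[0, 0],
)

```text
clock: 3.85
position: [588.9, 79.9, 309.8]
ee_rot: [-0.039, 0.999, -0.0, 0.002]
contact_force: [-0.2, -0.5, -0.1]
gripper_width: 0.1
```

apply_moves(
  fingers=[1, 1],
  dp=[
    [0, 0, -0.07],
    [0, 0, -0.07],
  ],
  yaw=[0, 0],
)

```text
clock: 4.05
position: [588.9, 79.9, 309.0]
ee_rot: [-0.039, 0.999, -0.0, 0.002]
contact_force: [-0.1, -1.0, -0.3]
gripper_width: 0.1
```

apply_moves(
  fingers=[1, 1],
  dp=[
    [0, 0, -0.07],
    [0, 0, -0.07],
  ],
  yaw=[0, 0],
)

```text
clock: 4.25
position: [588.8, 79.9, 308.1]
ee_rot: [-0.039, 0.999, -0.0, 0.002]
contact_force: [0.3, 0.4, 0.1]
gripper_width: 0.5
```

apply_moves(
  fingers=[1, 1],
  dp=[
    [0, 0, -0.07],
    [0, 0, -0.07],
  ],
  yaw=[0, 0],
)

```text
clock: 4.45
position: [588.9, 79.9, 307.6]
ee_rot: [-0.039, 0.999, -0.0, 0.002]
contact_force: [-0.1, 0.3, 0.2]
gripper_width: 0.3
```

apply_moves(
  fingers=[1, 1],
  dp=[
    [0, 0, -0.07],
    [0, 0, -0.07],
  ],
  yaw=[0, 0],
)

```text
clock: 4.65
position: [588.9, 79.9, 307.3]
ee_rot: [-0.039, 0.999, -0.0, 0.002]
contact_force: [-1.6, -1.3, 3.5]
gripper_width: -0.2
```

apply_moves(
  fingers=[1, 1],
  dp=[
    [0, 0, -0.07],
    [0, 0, -0.07],
  ],
  yaw=[0, 0],
)

```text
clock: 4.85
position: [588.9, 79.9, 307.1]
ee_rot: [-0.039, 0.999, -0.0, 0.002]
contact_force: [-1.4, -0.1, 4.8]
gripper_width: 0.1
```

apply_moves(
  fingers=[1, 1, 1],
  dp=[
    [0, 0, -0.1],
    [0, 0, -0.12],
    [0, 0, -0.12],
  ],
  yaw=[0, 0, 0],
)

```text
clock: 5.15
position: [588.8, 79.9, 306.7]
ee_rot: [-0.039, 0.999, -0.0, 0.003]
contact_force: [-2.4, 0.5, 6.4]
gripper_width: 0.2
```

apply_moves(
  fingers=[1, 1, 1, 1, 1, 1, 1, 1, 1, 1],
  dp=[
    [0, 0, -0.11],
    [0.2, 0.02, -0.11],
    [0.4, 0.03, -0.11],
    [0.6, 0.05, -0.11],
    [0.8, 0.06, -0.11],
    [1.0, 0.08, -0.11],
    [1.2, 0.1, -0.11],
    [1.4, 0.11, -0.11],
    [1.5, 0.12, -0.11],
    [1.5, 0.12, -0.11],
  ],
  yaw=[0, 0, 0, 0, 0, 0, 0, 0, 0, 0],
)

```text
clock: 6.15
position: [604.1, 81.2, 306.7]
ee_rot: [-0.04, 0.999, -0.0, 0.003]
contact_force: [-2.6, -1.1, 6.8]
gripper_width: 0.1
```

apply_moves(
  fingers=[1, 1, 1, 1, 1, 1, 1, 1, 1, 1],
  dp=[
    [0, 0, 0.5],
    [0, 0, 0.7],
    [-0.8, -0.06, 0.7],
    [-1.5, -0.12, 0.7],
    [-1.5, -0.12, 0.7],
    [-1.5, -0.12, 0.4],
    [-1.5, -0.12, 0.15],
    [-1.5, -0.12, 0.05],
    [-1.5, -0.12, -0.04],
    [-1.5, -0.12, -0.06],
  ],
  yaw=[0, 0, 0, 0, 0, 0, 0, 0, 0, 0],
)

```text
clock: 7.15
position: [589.1, 80.0, 306.9]
ee_rot: [-0.04, 0.999, -0.0, 0.003]
contact_force: [-3.0, 0.0, 6.2]
gripper_width: -0.2
```

```bash
python3 -c "
from bench import *
s=read_state();print(s['position'],s['contact_force'])"
```

```text
[589.14548325  80.01917414 306.89803731] [-2.95286636  0.03740705  6.1993241 ]
```

apply_moves(
  fingers=[1, 1, 1, 1, 1, 1, 1, 1, 1, 1],
  dp=[
    [0, 0, -0.13],
    [0.2, 0.02, -0.13],
    [0.4, 0.03, -0.13],
    [0.6, 0.05, -0.13],
    [0.8, 0.06, -0.13],
    [1.0, 0.08, -0.13],
    [1.2, 0.1, -0.13],
    [1.4, 0.11, -0.13],
    [1.5, 0.12, -0.13],
    [1.5, 0.12, -0.13],
  ],
  yaw=[0, 0, 0, 0, 0, 0, 0, 0, 0, 0],
)

```text
clock: 8.15
position: [604.4, 81.2, 306.8]
ee_rot: [-0.04, 0.999, -0.001, 0.004]
contact_force: [-1.9, 1.1, 6.5]
gripper_width: 0.1
```

apply_moves(
  fingers=[1, 1, 1, 1, 1, 1, 1, 1, 1, 1],
  dp=[
    [0, 0, 0.5],
    [0, 0, 2],
    [-3, 0, 4],
    [-8, 0, 4],
    [-13, 0, 4],
    [-16, 0, 4],
    [-16, 0, 4],
    [-16, 0, 4],
    [-16, 0, 4],
    [-16, 0, 4],
  ],
  yaw=[0, 0, 0, 0, 0, 0, 0, 0, 0, 0],
)

```text
clock: 9.15
position: [445.5, 81.5, 346.6]
ee_rot: [-0.04, 0.999, -0.001, 0.004]
contact_force: [0.9, 0.9, -1.1]
gripper_width: 0.2
```

```bash
cat > look.py <<'E'
import sys
from h import *
L=np.array([598.65,40.87]);a=np.radians(4.5);R=np.array([[np.cos(a),-np.sin(a)],[np.sin(a),np.cos(a)]])
d=avg("top",4);tiles=[]
for y in(40,0,-40):
    src=np.float32([proj(d,[*(L+R@[x,y+dy]),132]) for x,dy in((28,14),(28,-14),(-28,-14),(-28,14))])
    H=cv2.getPerspectiveTransform(src,np.float32([[0,0],[223,0],[223,447],[0,447]]))
    t=cv2.warpPerspective(d["color"],H,(224,448),flags=cv2.INTER_CUBIC)
    cv2.line(t,(0,224),(20,224),(0,0,255),1)
    tiles.append(cv2.normalize(t,None,0,255,cv2.NORM_MINMAX))
cv2.imwrite(sys.argv[1],np.hstack(tiles))
E
python3 look.py pics/l2.png
```

```text
(no output)
```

View pics/l2.png

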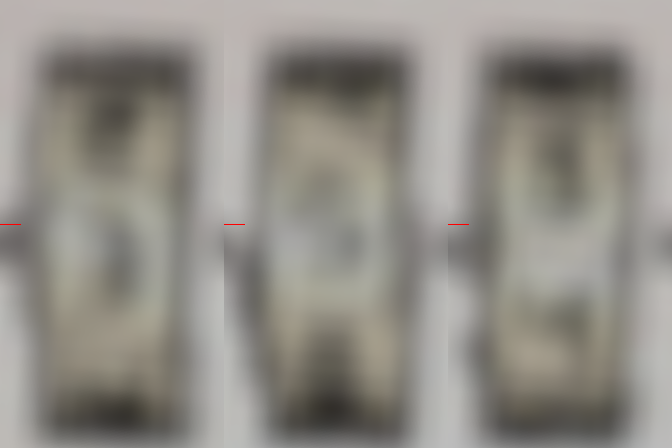

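The left wheel's 3 sits at about (120,255) and 2 at about (110,130), so it is roughly 11–14° short of 3. The middle 5 is still at row 220. The right 3 is at row 170, with 4 at 320. Now measuring the ink rows numerically.

```bash
cat > prof.py <<'E'
from h import *
L=np.array([598.65,40.87]);a=np.radians(4.5);R=np.array([[np.cos(a),-np.sin(a)],[np.sin(a),np.cos(a)]])
def prof(y,z,d):
    src=np.float32([proj(d,[*(L+R@[x,y+dy]),z]) for x,dy in((28,14),(28,-14),(-28,-14),(-28,14))])
    H=cv2.getPerspectiveTransform(src,np.float32([[0,0],[111,0],[111,223],[0,223]]))
    g=cv2.cvtColor(cv2.warpPerspective(d["color"],H,(112,224),flags=cv2.INTER_CUBIC),cv2.COLOR_BGR2GRAY).astype(float)
    # ink = digit columns (+-4 mm) against the wheel's blank columns beside them
    return (g[:,36:42].mean(1)+g[:,70:76].mean(1))/2-g[:,46:66].mean(1), g[:,46:66].mean(1)
if __name__=="__main__":
    d=avg("top",3)
    for k,y,z in(("L",40,134.5),("M",0,132),("R",-40,132)):
        p,q=prof(y,z,d);x=28-np.arange(224)/4
        print(k,[(int(x[i]),int(p[i:i+4].mean()),int(q[i:i+4].mean())) for i in range(12,212,8)])
E
python3 prof.py
```

```text
L [(25, 0, 173), (23, 1, 147), (21, 1, 108), (19, 1, 84), (17, 10, 83), (15, 25, 85), (13, 37, 84), (11, 34, 96), (9, 28, 111), (7, 19, 125), (5, 8, 141), (3, 7, 151), (1, 18, 143), (-1, 24, 136), (-3, 24, 134), (-5, 26, 127), (-7, 28, 124), (-9, 22, 129), (-11, 12, 140), (-13, 1, 148), (-15, -4, 148), (-17, -6, 142), (-19, -1, 126), (-21, 8, 96), (-23, 18, 62)]
M [(25, 0, 170), (23, 2, 133), (21, 2, 90), (19, 0, 71), (17, 5, 81), (15, 7, 109), (13, 1, 135), (11, -4, 149), (9, -2, 151), (7, 9, 142), (5, 13, 139), (3, 10, 142), (1, 10, 144), (-1, 15, 142), (-3, 16, 144), (-5, 12, 151), (-7, 4, 162), (-9, 0, 161), (-11, 8, 144), (-13, 22, 125), (-15, 30, 109), (-17, 30, 99), (-19, 30, 85), (-21, 30, 66), (-23, 24, 53)]
R [(25, 0, 172), (23, -1, 140), (21, -1, 94), (19, 8, 60), (17, 13, 71), (15, 11, 100), (13, 15, 113), (11, 27, 111), (9, 38, 105), (7, 33, 113), (5, 27, 121), (3, 22, 131), (1, 14, 147), (-1, 0, 164), (-3, -4, 171), (-5, -7, 172), (-7, -3, 162), (-9, 6, 138), (-11, 18, 118), (-13, 16, 122), (-15, 6, 137), (-17, -1, 141), (-19, 0, 127), (-21, 3, 105), (-23, 1, 83)]
```

Left needs about 5.3 mm more (about 12.5°). I'll go back above it and do a short stroke.

apply_moves(
  fingers=[1, 1, 1, 1, 1, 1, 1, 1, 1, 1],
  dp=[
    [5, 0, 0],
    [10, 0, 0],
    [14.7, -0.1, 0],
    [14.7, -0.1, 0],
    [14.7, -0.1, -2],
    [14.7, -0.1, -3],
    [14.7, -0.1, -3.4],
    [14.7, -0.1, -3.4],
    [14.7, -0.1, -3.4],
    [14.7, -0.1, -3.4],
  ],
  yaw=[0, 0, 0, 0, 0, 0, 0, 0, 0, 0],
)

```text
clock: 10.5
position: [591.7, 80.4, 313.7]
ee_rot: [-0.04, 0.999, -0.0, 0.005]
contact_force: [-0.7, 0.7, -0.7]
gripper_width: -0.1
```

apply_moves(
  fingers=[1, 1, 1, 1, 1, 1],
  dp=[
    [0, 0, -0.3],
    [0, 0, -0.5],
    [0, 0, -0.6],
    [0, 0, -0.68],
    [0, 0, -0.7],
    [0, 0, -0.7],
  ],
  yaw=[0, 0, 0, 0, 0, 0],
)

```text
clock: 11.1
position: [591.6, 80.4, 307.2]
ee_rot: [-0.04, 0.999, -0.0, 0.005]
contact_force: [-2.1, 0.6, 4.3]
gripper_width: 0.3
```

apply_moves(
  fingers=[1, 1, 1, 1, 1, 1, 1, 1],
  dp=[
    [0, 0, -0.12],
    [0, 0, -0.16],
    [0, 0, -0.17],
    [0.2, 0.02, -0.17],
    [0.4, 0.03, -0.17],
    [0.53, 0.04, -0.17],
    [0.53, 0.04, -0.17],
    [0.53, 0.04, -0.17],
  ],
  yaw=[0, 0, 0, 0, 0, 0, 0, 0],
)

```text
clock: 11.9
position: [597.1, 80.8, 306.8]
ee_rot: [-0.04, 0.999, -0.0, 0.006]
contact_force: [-2.6, 0.6, 6.8]
gripper_width: -0.3
```

apply_moves(
  fingers=[1, 1, 1, 1, 1, 1, 1, 1],
  dp=[
    [0, 0, 0.5],
    [0, 0, 2],
    [-3, 0, 4],
    [-8, 0, 4],
    [-13, 0, 4],
    [-16, 0, 4],
    [-16, 0, 4],
    [-16, 0, 4],
  ],
  yaw=[0, 0, 0, 0, 0, 0, 0, 0],
)

```text
clock: 12.7
position: [437.1, 81.0, 347.3]
ee_rot: [-0.041, 0.999, -0.0, 0.007]
contact_force: [0.7, -0.0, 0.6]
gripper_width: 0.0
```

```bash
python3 prof.py|head -2; python3 look.py pics/l3.png
```

```text
L [(25, 0, 174), (23, 1, 148), (21, 1, 107), (19, 13, 65), (17, 28, 57), (15, 34, 73), (13, 28, 93), (11, 16, 117), (9, 7, 140), (7, 12, 143), (5, 26, 130), (3, 36, 122), (1, 36, 126), (-1, 31, 134), (-3, 28, 135), (-5, 23, 136), (-7, 11, 146), (-9, -1, 160), (-11, -7, 160), (-13, -8, 154), (-15, 0, 132), (-17, 9, 113), (-19, 7, 111), (-21, -1, 116), (-23, -3, 99)]
M [(25, 0, 169), (23, 2, 133), (21, 2, 89), (19, 0, 70), (17, 6, 81), (15, 7, 109), (13, 0, 135), (11, -4, 150), (9, 0, 150), (7, 9, 142), (5, 13, 139), (3, 10, 142), (1, 9, 145), (-1, 14, 142), (-3, 16, 144), (-5, 13, 151), (-7, 4, 162), (-9, 0, 161), (-11, 7, 144), (-13, 21, 125), (-15, 29, 110), (-17, 31, 99), (-19, 30, 85), (-21, 30, 67), (-23, 23, 53)]
```

View pics/l3.png

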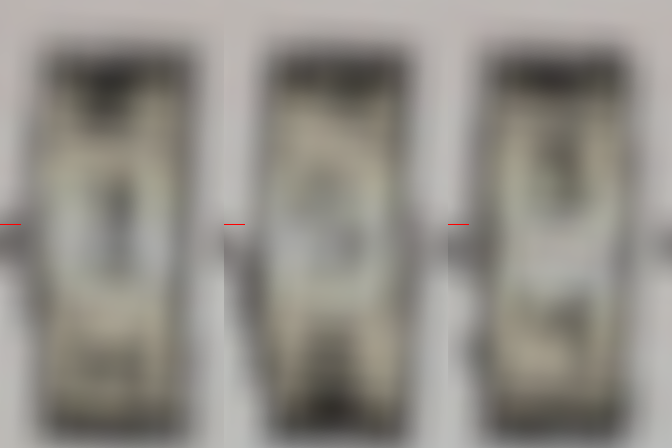

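Left 3 is now centred at row 223, against 220 for the middle 5, so the left wheel is set. The right 3 is at row 170 with 4 at 320, about 1.35–1.4 digits too high. Moving over the right wheel.

apply_moves(
  fingers=[1, 1, 1, 1, 1, 1, 1, 1, 1, 1],
  dp=[
    [4, -2, 0],
    [8, -4, 0],
    [12, -6, 0],
    [17.2, -7.9, 0],
    [17.2, -7.9, 0],
    [17.2, -7.9, -1.5],
    [17.2, -7.9, -3],
    [17.2, -7.9, -3.5],
    [17.2, -7.9, -3.5],
    [17.2, -7.9, -3.5],
  ],
  yaw=[0, 0, 0, 0, 0, 0, 0, 0, 0, 0],
)

```text
clock: 14.05
position: [609.9, 2.1, 312.0]
ee_rot: [-0.04, 0.999, -0.001, 0.006]
contact_force: [0.5, 0.5, 0.1]
gripper_width: 0.2
```

apply_moves(
  fingers=[1, 1, 1],
  dp=[
    [0, 0, -0.1],
    [0, 0, -0.1],
    [0, 0, -0.1],
  ],
  yaw=[0, 0, 0],
)

```text
clock: 14.35
position: [609.9, 2.2, 311.6]
ee_rot: [-0.04, 0.999, -0.001, 0.006]
contact_force: [0.2, -0.3, 0.2]
gripper_width: 0.1
```

apply_moves(
  fingers=[1, 1, 1],
  dp=[
    [-0.1, 0, -0.1],
    [-0.1, 0, -0.1],
    [-0.1, 0, -0.1],
  ],
  yaw=[0, 0, 0],
)

```text
clock: 14.65
position: [608.9, 2.2, 310.6]
ee_rot: [-0.04, 0.999, -0.001, 0.006]
contact_force: [-0.5, -0.3, -0.2]
gripper_width: -0.0
```

apply_moves(
  fingers=[1, 1],
  dp=[
    [0, 0, -0.08],
    [0, 0, -0.08],
  ],
  yaw=[0, 0],
)

```text
clock: 14.85
position: [608.8, 2.2, 309.7]
ee_rot: [-0.04, 0.999, -0.001, 0.006]
contact_force: [-0.4, -0.2, 0.0]
gripper_width: 0.1
```

apply_moves(
  fingers=[1, 1],
  dp=[
    [0, 0, -0.08],
    [0, 0, -0.08],
  ],
  yaw=[0, 0],
)

```text
clock: 15.05
position: [608.8, 2.1, 308.7]
ee_rot: [-0.04, 0.999, -0.001, 0.006]
contact_force: [0.5, -0.1, 0.3]
gripper_width: -0.1
```

apply_moves(
  fingers=[1, 1],
  dp=[
    [0, 0, -0.08],
    [0, 0, -0.08],
  ],
  yaw=[0, 0],
)

```text
clock: 15.25
position: [608.8, 2.1, 307.7]
ee_rot: [-0.04, 0.999, -0.001, 0.006]
contact_force: [0.2, 0.7, 0.5]
gripper_width: -0.3
```

apply_moves(
  fingers=[1, 1],
  dp=[
    [0, 0, -0.08],
    [0, 0, -0.08],
  ],
  yaw=[0, 0],
)

```text
clock: 15.45
position: [608.8, 2.1, 306.8]
ee_rot: [-0.04, 0.999, -0.001, 0.006]
contact_force: [-0.2, 0.3, -0.1]
gripper_width: 0.2
```

apply_moves(
  fingers=[1, 1],
  dp=[
    [0, 0, -0.07],
    [0, 0, -0.07],
  ],
  yaw=[0, 0],
)

```text
clock: 15.65
position: [608.8, 2.1, 306.5]
ee_rot: [-0.04, 0.999, -0.001, 0.006]
contact_force: [-0.7, -0.3, 2.9]
gripper_width: 0.4
```

apply_moves(
  fingers=[1, 1, 1, 1, 1, 1, 1, 1, 1, 1],
  dp=[
    [0, 0, -0.1],
    [0, 0, -0.15],
    [-0.2, -0.02, -0.17],
    [-0.4, -0.03, -0.17],
    [-0.6, -0.05, -0.17],
    [-0.8, -0.06, -0.17],
    [-1.0, -0.08, -0.17],
    [-1.2, -0.1, -0.17],
    [-1.4, -0.12, -0.17],
    [-1.4, -0.12, -0.17],
  ],
  yaw=[0, 0, 0, 0, 0, 0, 0, 0, 0, 0],
)

```text
clock: 16.65
position: [595.2, 1.1, 305.8]
ee_rot: [-0.041, 0.999, -0.0, 0.008]
contact_force: [2.1, 0.5, 4.6]
gripper_width: -0.1
```

apply_moves(
  fingers=[1, 1, 1, 1, 1, 1, 1, 1, 1, 1],
  dp=[
    [0, 0, 0.5],
    [0, 0, 0.7],
    [0.6, 0.05, 0.7],
    [1.1, 0.09, 0.7],
    [1.1, 0.09, 0.7],
    [1.1, 0.09, 0.4],
    [1.1, 0.09, 0.15],
    [1.1, 0.09, 0.05],
    [1.1, 0.09, 0],
    [1.1, 0.09, 0],
  ],
  yaw=[0, 0, 0, 0, 0, 0, 0, 0, 0, 0],
)

```text
clock: 17.65
position: [606.0, 2.0, 306.3]
ee_rot: [-0.041, 0.999, -0.001, 0.008]
contact_force: [-2.6, 0.5, 2.7]
gripper_width: -0.1
```

apply_moves(
  fingers=[1, 1, 1, 1, 1, 1, 1, 1, 1, 1],
  dp=[
    [0, 0, -0.1],
    [0, 0, -0.16],
    [0, 0, -0.18],
    [-0.2, -0.02, -0.19],
    [-0.4, -0.03, -0.2],
    [-0.6, -0.05, -0.2],
    [-0.8, -0.06, -0.2],
    [-0.9, -0.07, -0.2],
    [-0.9, -0.07, -0.2],
    [-0.9, -0.07, -0.2],
  ],
  yaw=[0, 0, 0, 0, 0, 0, 0, 0, 0, 0],
)

```text
clock: 18.65
position: [598.2, 1.4, 305.8]
ee_rot: [-0.041, 0.999, -0.0, 0.01]
contact_force: [2.5, 0.0, 6.7]
gripper_width: -0.1
```

apply_moves(
  fingers=[1, 1, 1, 1, 1, 1, 1, 1],
  dp=[
    [0, 0, 0.5],
    [0, 0, 2],
    [-3, 0, 4],
    [-8, 0, 4],
    [-13, 0, 4],
    [-16, 0, 4],
    [-16, 0, 4],
    [-16, 0, 4],
  ],
  yaw=[0, 0, 0, 0, 0, 0, 0, 0],
)

```text
clock: 19.45
position: [437.6, 1.4, 345.8]
ee_rot: [-0.041, 0.999, -0.0, 0.01]
contact_force: [1.4, -0.3, 0.4]
gripper_width: 0.0
```

```bash
python3 prof.py|tail -1; python3 look.py pics/l4.png
```

```text
R [(25, 0, 172), (23, -1, 140), (21, -2, 97), (19, 0, 78), (17, 4, 89), (15, 12, 107), (13, 21, 113), (11, 28, 115), (9, 33, 114), (7, 28, 122), (5, 21, 132), (3, 16, 140), (1, 9, 151), (-1, -1, 163), (-3, -1, 162), (-5, 7, 150), (-7, 20, 135), (-9, 26, 124), (-11, 26, 120), (-13, 22, 118), (-15, 20, 115), (-17, 16, 110), (-19, 7, 109), (-21, -3, 111), (-23, -6, 96)]
```

View pics/l4.png

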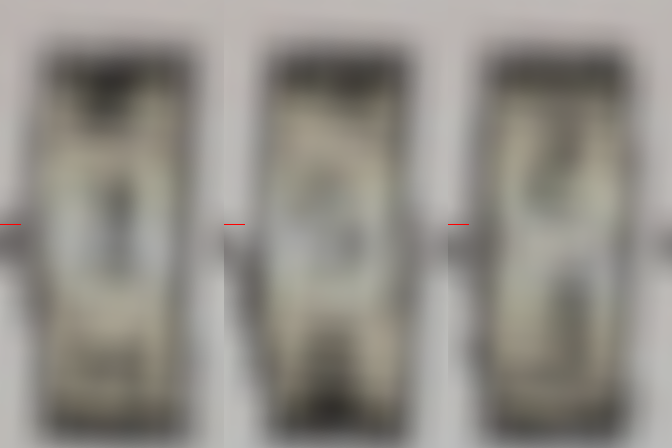

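The right wheel now has 2 at row 165 and 3 at row 320, still about 17° (7.2 mm) too high. Left and middle are unchanged. One more short stroke.

apply_moves(
  fingers=[1, 1, 1, 1, 1, 1, 1, 1, 1, 1],
  dp=[
    [5, 0, 0],
    [10, 0, 0],
    [15, 0, 0],
    [16.7, 0.03, 0],
    [16.7, 0.03, 0],
    [16.7, 0.03, -2],
    [16.7, 0.03, -3],
    [16.7, 0.03, -3.5],
    [16.7, 0.03, -3.5],
    [16.7, 0.03, -3.5],
  ],
  yaw=[0, 0, 0, 0, 0, 0, 0, 0, 0, 0],
)

```text
clock: 20.8
position: [605.8, 1.9, 311.1]
ee_rot: [-0.041, 0.999, -0.001, 0.01]
contact_force: [0.6, -0.1, -0.1]
gripper_width: -0.2
```

apply_moves(
  fingers=[1, 1, 1, 1, 1],
  dp=[
    [0, 0, -0.2],
    [0, 0, -0.4],
    [0, 0, -0.42],
    [0, 0, -0.42],
    [0, 0, -0.42],
  ],
  yaw=[0, 0, 0, 0, 0],
)

```text
clock: 21.3
position: [605.8, 1.9, 307.0]
ee_rot: [-0.041, 0.999, -0.001, 0.01]
contact_force: [0.8, -0.4, -0.1]
gripper_width: 0.2
```

apply_moves(
  fingers=[1, 1, 1, 1, 1, 1, 1, 1, 1, 1],
  dp=[
    [0, 0, -0.1],
    [0, 0, -0.18],
    [0, 0, -0.24],
    [0, 0, -0.27],
    [-0.15, -0.01, -0.28],
    [-0.3, -0.02, -0.28],
    [-0.45, -0.04, -0.28],
    [-0.6, -0.05, -0.28],
    [-0.72, -0.06, -0.28],
    [-0.72, -0.06, -0.28],
  ],
  yaw=[0, 0, 0, 0, 0, 0, 0, 0, 0, 0],
)

```text
clock: 22.3
position: [599.6, 1.4, 305.8]
ee_rot: [-0.041, 0.999, -0.001, 0.013]
contact_force: [3.1, 0.9, 5.6]
gripper_width: -0.1
```

apply_moves(
  fingers=[1, 1, 1, 1, 1, 1, 1, 1],
  dp=[
    [0, 0, 0.5],
    [0, 0, 2],
    [-3, 0, 4],
    [-8, 0, 4],
    [-13, 0, 4],
    [-16, 0, 4],
    [-16, 0, 4],
    [-16, 0, 4],
  ],
  yaw=[0, 0, 0, 0, 0, 0, 0, 0],
)

```text
clock: 23.1
position: [439.0, 1.3, 345.9]
ee_rot: [-0.042, 0.999, -0.001, 0.013]
contact_force: [-0.1, 1.4, -0.5]
gripper_width: 0.0
```

```bash
python3 prof.py; python3 look.py pics/l5.png
```

```text
L [(25, 0, 174), (23, 0, 148), (21, 1, 107), (19, 13, 65), (17, 28, 57), (15, 34, 73), (13, 29, 93), (11, 17, 116), (9, 7, 140), (7, 12, 143), (5, 25, 130), (3, 35, 122), (1, 35, 127), (-1, 30, 134), (-3, 28, 135), (-5, 23, 137), (-7, 11, 147), (-9, -1, 159), (-11, -7, 160), (-13, -8, 155), (-15, 0, 133), (-17, 9, 113), (-19, 8, 111), (-21, -1, 116), (-23, -4, 100)]
M [(25, 0, 170), (23, 3, 133), (21, 3, 90), (19, 0, 70), (17, 5, 81), (15, 7, 109), (13, 1, 135), (11, -5, 150), (9, -1, 150), (7, 9, 142), (5, 13, 139), (3, 11, 142), (1, 10, 145), (-1, 14, 142), (-3, 16, 144), (-5, 13, 151), (-7, 4, 162), (-9, 0, 162), (-11, 8, 145), (-13, 22, 125), (-15, 29, 110), (-17, 30, 99), (-19, 30, 85), (-21, 30, 67), (-23, 23, 53)]
R [(25, 0, 172), (23, 0, 139), (21, -2, 97), (19, -5, 84), (17, -3, 103), (15, -2, 132), (13, -3, 147), (11, 0, 144), (9, 13, 128), (7, 27, 118), (5, 33, 116), (3, 30, 121), (1, 23, 130), (-1, 18, 140), (-3, 15, 147), (-5, 5, 157), (-7, -2, 165), (-9, 0, 162), (-11, 9, 149), (-13, 16, 132), (-15, 17, 120), (-17, 21, 106), (-19, 27, 93), (-21, 25, 83), (-23, 18, 64)]
```

View pics/l5.png

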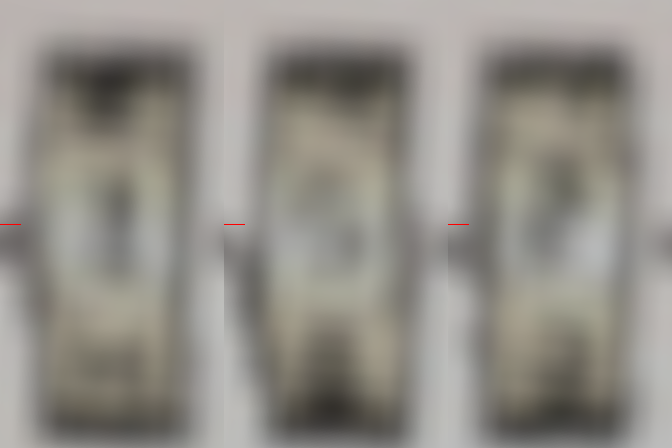

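Right 2 sits about 2 mm high (ink centre +2.0, against 0 to +0.75 on the other two wheels). The tool has tilted by about 1.5°, so the tip really moved less than the TCP readings suggest, which agrees. I'll nudge it about 1.7 mm.

apply_moves(
  fingers=[1, 1, 1, 1, 1, 1, 1, 1, 1, 1],
  dp=[
    [5, 0, 0],
    [10, 0, 0],
    [15, 0, 0],
    [16.1, 0.03, 0],
    [16.1, 0.03, 0],
    [16.1, 0.03, -2],
    [16.1, 0.03, -3],
    [16.1, 0.03, -3.5],
    [16.1, 0.03, -3.5],
    [16.1, 0.03, -3.5],
  ],
  yaw=[0, 0, 0, 0, 0, 0, 0, 0, 0, 0],
)

```text
clock: 24.45
position: [601.0, 1.8, 311.2]
ee_rot: [-0.041, 0.999, -0.001, 0.013]
contact_force: [0.5, 0.0, -0.1]
gripper_width: -0.2
```

apply_moves(
  fingers=[1, 1, 1, 1, 1],
  dp=[
    [0, 0, -0.2],
    [0, 0, -0.4],
    [0, 0, -0.42],
    [0, 0, -0.42],
    [0, 0, -0.42],
  ],
  yaw=[0, 0, 0, 0, 0],
)

```text
clock: 24.95
position: [601.1, 1.8, 307.1]
ee_rot: [-0.041, 0.999, -0.001, 0.013]
contact_force: [0.1, 0.7, 0.2]
gripper_width: -0.2
```

apply_moves(
  fingers=[1, 1, 1, 1, 1, 1, 1, 1, 1, 1],
  dp=[
    [0, 0, -0.1],
    [0, 0, -0.18],
    [0, 0, -0.24],
    [0, 0, -0.28],
    [0, 0, -0.28],
    [-0.1, -0.01, -0.28],
    [-0.2, -0.02, -0.28],
    [-0.3, -0.02, -0.28],
    [-0.37, -0.03, -0.28],
    [-0.37, -0.03, -0.28],
  ],
  yaw=[0, 0, 0, 0, 0, 0, 0, 0, 0, 0],
)

```text
clock: 25.95
position: [598.4, 1.7, 305.8]
ee_rot: [-0.042, 0.999, -0.001, 0.016]
contact_force: [2.1, -0.9, 6.4]
gripper_width: 0.1
```

apply_moves(
  fingers=[1, 1, 1, 1, 1, 1, 1, 1],
  dp=[
    [0, 0, 0.5],
    [0, 0, 2],
    [-3, 0, 4],
    [-8, 0, 4],
    [-13, 0, 4],
    [-16, 0, 4],
    [-16, 0, 4],
    [-16, 0, 4],
  ],
  yaw=[0, 0, 0, 0, 0, 0, 0, 0],
)

```text
clock: 26.75
position: [437.7, 1.6, 345.8]
ee_rot: [-0.042, 0.999, -0.001, 0.015]
contact_force: [0.3, -0.1, 0.2]
gripper_width: 0.2
```

```bash
python3 prof.py|tail -1; python3 -c "
from bench import *
s=read_state();print(s['position'],s['ee_rot'])"
```

```text
R [(25, 0, 172), (23, -1, 140), (21, -1, 97), (19, 0, 78), (17, 2, 97), (15, 2, 127), (13, 0, 146), (11, -1, 152), (9, 0, 149), (7, 13, 134), (5, 25, 125), (3, 28, 125), (1, 23, 130), (-1, 17, 136), (-3, 12, 140), (-5, 10, 145), (-7, 4, 156), (-9, -1, 165), (-11, -1, 159), (-13, 6, 142), (-15, 17, 118), (-17, 27, 102), (-19, 29, 92), (-21, 27, 76), (-23, 17, 59)]
[439.28077567   1.85503567 345.51914927] [-4.14533857e-02  9.99022446e-01 -6.76131907e-04  1.53398554e-02]
```

The right digit is now centred like the others (ink +7.5 to -6.5), so the code is 3-5-2. Moving to the near side of the latch.

apply_moves(
  fingers=[1, 1, 1, 1, 1, 1, 1, 1, 1, 1],
  dp=[
    [4, -2.5, 0],
    [8, -5, 0],
    [12, -7.4, 0],
    [12, -7.4, 0],
    [12, -7.4, 0],
    [12, -7.4, -2],
    [12, -7.4, -3.5],
    [12, -7.4, -4.4],
    [12, -7.4, -4.5],
    [12, -7.4, -4.5],
  ],
  yaw=[0, 0, 0, 0, 0, 0, 0, 0, 0, 0],
)

```text
clock: 27.9
position: [559.3, -71.8, 300.9]
ee_rot: [-0.042, 0.999, -0.001, 0.015]
contact_force: [0.9, 0.4, 0.1]
gripper_width: 0.2
```

apply_moves(
  fingers=[1, 1, 1, 1, 1, 1],
  dp=[
    [0.2, 0.02, 0],
    [0.4, 0.03, 0],
    [0.6, 0.05, 0],
    [0.8, 0.06, 0],
    [1.0, 0.08, 0],
    [1.0, 0.08, 0],
  ],
  yaw=[0, 0, 0, 0, 0, 0],
)

```text
clock: 28.5
position: [569.6, -71.0, 300.9]
ee_rot: [-0.042, 0.999, -0.001, 0.016]
contact_force: [0.1, -0.9, 0.1]
gripper_width: -0.2
```

apply_moves(
  fingers=[1, 1, 1, 1, 1, 1],
  dp=[
    [0.1, 0.01, 0],
    [0.2, 0.02, 0],
    [0.3, 0.03, 0],
    [0.4, 0.03, 0],
    [0.5, 0.04, 0],
    [0.5, 0.04, 0],
  ],
  yaw=[0, 0, 0, 0, 0, 0],
)

```text
clock: 29.1
position: [573.9, -70.7, 300.7]
ee_rot: [-0.042, 0.999, -0.001, 0.014]
contact_force: [-3.8, 0.1, 2.5]
gripper_width: -0.1
```

apply_moves(
  fingers=[1, 1, 1, 1, 1, 1, 1, 1],
  dp=[
    [0.2, 0.02, 0],
    [0.4, 0.03, 0],
    [0.6, 0.05, 0],
    [0.8, 0.06, 0],
    [1.0, 0.08, 0],
    [1.2, 0.1, 0],
    [1.4, 0.11, 0],
    [1.4, 0.11, 0],
  ],
  yaw=[0, 0, 0, 0, 0, 0, 0, 0],
)

```text
clock: 29.9
position: [588.3, -69.6, 300.7]
ee_rot: [-0.042, 0.999, -0.001, 0.014]
contact_force: [-3.4, 0.8, 0.6]
gripper_width: 0.1
```

apply_moves(
  fingers=[1, 1, 1, 1],
  dp=[
    [0.1, 0.01, 0],
    [0.2, 0.02, 0],
    [0.4, 0.03, 0],
    [0.4, 0.03, 0],
  ],
  yaw=[0, 0, 0, 0],
)

```text
clock: 30.3
position: [592.6, -69.3, 300.6]
ee_rot: [-0.042, 0.999, -0.001, 0.015]
contact_force: [-3.3, -0.4, 1.8]
gripper_width: 0.0
```

apply_moves(
  fingers=[1, 1, 1],
  dp=[
    [0.1, 0.01, 0],
    [0.2, 0.02, 0],
    [0.2, 0.02, 0],
  ],
  yaw=[0, 0, 0],
)

```text
clock: 30.6
position: [594.7, -69.1, 300.6]
ee_rot: [-0.042, 0.999, -0.001, 0.015]
contact_force: [-3.3, 0.3, 2.5]
gripper_width: -0.3
```

apply_moves(
  fingers=[1, 1, 1],
  dp=[
    [0.1, 0.01, 0],
    [0.15, 0.01, 0],
    [0.15, 0.01, 0],
  ],
  yaw=[0, 0, 0],
)

```text
clock: 30.9
position: [596.3, -69.0, 300.6]
ee_rot: [-0.042, 0.999, -0.001, 0.015]
contact_force: [-3.7, -0.7, 2.8]
gripper_width: -0.2
```

apply_moves(
  fingers=[1, 1, 1],
  dp=[
    [0.07, 0.01, 0],
    [0.15, 0.01, 0],
    [0.15, 0.01, 0],
  ],
  yaw=[0, 0, 0],
)

```text
clock: 31.2
position: [597.6, -68.9, 300.6]
ee_rot: [-0.042, 0.999, -0.001, 0.014]
contact_force: [-4.4, -0.2, 3.7]
gripper_width: -0.2
```

apply_moves(
  fingers=[1, 1, 1],
  dp=[
    [0.07, 0.01, 0],
    [0.12, 0.01, 0],
    [0.12, 0.01, 0],
  ],
  yaw=[0, 0, 0],
)

```text
clock: 31.5
position: [598.1, -68.9, 300.7]
ee_rot: [-0.042, 0.999, -0.001, 0.013]
contact_force: [-6.9, 0.4, 4.2]
gripper_width: -0.1
```

The stop is reached: force rose to 6.9 N with little motion, after about 24 mm of travel. Backing off and checking.

apply_moves(
  fingers=[1, 1, 1, 1, 1, 1, 1, 1, 1, 1],
  dp=[
    [-0.5, -0.04, 0],
    [-1.5, -0.12, 0],
    [-2, -0.16, 0],
    [-2, -0.16, 3],
    [-2, -0.16, 7],
    [-6, -0.2, 9],
    [-11, -0.2, 9],
    [-16, -0.2, 9],
    [-18, -0.2, 9],
    [-18, -0.2, 9],
  ],
  yaw=[0, 0, 0, 0, 0, 0, 0, 0, 0, 0],
)

```text
clock: 32.5
position: [415.1, -71.2, 391.3]
ee_rot: [-0.042, 0.999, -0.001, 0.014]
contact_force: [0.3, -0.4, -0.1]
gripper_width: -0.1
```

```bash
python3 prof.py
python3 - <<'E'
from h import *
d=get_image("top");cv2.imwrite("pics/f.png",cv2.resize(d["color"][130:194,256:376],None,fx=6,fy=6,interpolation=cv2.INTER_CUBIC))
E
```

```text
L [(25, 0, 174), (23, 0, 148), (21, 1, 107), (19, 13, 65), (17, 28, 57), (15, 34, 73), (13, 28, 94), (11, 17, 117), (9, 7, 140), (7, 12, 143), (5, 26, 131), (3, 37, 122), (1, 36, 127), (-1, 31, 134), (-3, 29, 135), (-5, 23, 137), (-7, 11, 147), (-9, -1, 160), (-11, -7, 160), (-13, -7, 154), (-15, 0, 132), (-17, 10, 113), (-19, 8, 111), (-21, -1, 116), (-23, -3, 99)]
M [(25, 0, 170), (23, 3, 134), (21, 2, 90), (19, 0, 71), (17, 5, 82), (15, 7, 109), (13, 1, 135), (11, -4, 149), (9, -1, 151), (7, 8, 143), (5, 13, 140), (3, 10, 143), (1, 9, 146), (-1, 14, 143), (-3, 15, 144), (-5, 13, 151), (-7, 4, 162), (-9, 0, 161), (-11, 8, 145), (-13, 22, 126), (-15, 30, 110), (-17, 31, 99), (-19, 31, 85), (-21, 31, 67), (-23, 24, 54)]
R [(25, 0, 172), (23, -1, 140), (21, -1, 97), (19, 0, 79), (17, 3, 97), (15, 2, 127), (13, 0, 145), (11, -2, 152), (9, 0, 149), (7, 12, 135), (5, 25, 125), (3, 29, 124), (1, 25, 129), (-1, 18, 136), (-3, 12, 141), (-5, 9, 146), (-7, 3, 157), (-9, -2, 166), (-11, -1, 159), (-13, 5, 143), (-15, 18, 118), (-17, 27, 102), (-19, 30, 92), (-21, 27, 75), (-23, 17, 59)]
```

View pics/f.png

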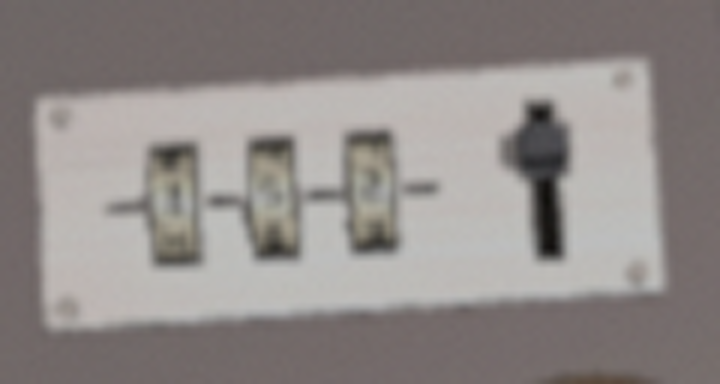

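The final view shows 3-5-2 centred on the index line. The thumb has moved from row 205 to row 148 (9.5 px, about 24 mm), so the latch is fully open. Handing in.

```bash
python3 -c "
from bench import *
print(job_done())"
```

```text
the job is handed in; nothing more can be done
None
```

The lock shows 3-5-2, the latch is open against its stop, and I handed the job in at about 33 s; no verdict was reported.

- **Wheels:** I rolled the left wheel up to 3 and the right one down to 2 with short fingertip strokes. In the last image all three digits lie within about 1 mm of rim (roughly 0.04 rad) of the index line. The middle wheel's ink pattern did not change.
- **Latch:** I pushed it only once the code was set. It moved about 24 mm by both the arm's travel and the image, with the force rising at the stop.
- **Forces:** The highest reading was about 8 N in total. Readings come only at the end of each move, so brief peaks in between were not seen.
- **Surroundings:** The arm kept clear of the spray bottle, carton and tape roll, but I did not measure them again at the end. The arm was backed well away from the case and reading no contact force.

One check disagreed along the way. The right wheel first came up about 2 mm short because the tool had tilted about 1.5°, so the tip moved less than the arm's position readings suggested. A short extra stroke fixed it, and the next image confirmed the digit was centred.

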